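# Change over a workshop compressed-air manifold

## Robot

A 7-joint arm with a two-finger parallel gripper is mounted at the origin on the work surface. World frame = base frame: x ahead of the robot, y to its left, z up, the work surface at z = 0. Lengths are in mm, angles in rad, forces in N, time in s.
With the tool pointing down it reaches from about 400 to 850 mm from the base axis. Payload 10.4 kg.
Tool frame: the origin (TCP) lies at the very end of the fingers, on their centre line; the grasp point (between the pads) lies 19 mm behind it (bot.pinch_z is the distance from the TCP to the grasp point, in mm); z points along the fingers, y is the line along which they close (so a half turn about z gives the same grasp; the last joint's range is limited). The gripper opens to 87 mm and grips with 3 to 60 N. Pads are 19 mm wide; open, the fingers measure 117 mm over their backs; the gripper's body (75 mm by 190 mm) begins 51 mm behind the grasp point.
Start: joints at [1.241, 0.332, -0.065, 1.46, 0.022, 1.35, -0.088], TCP at [188.778, -595.831, 222.576] pointing down, gripper open.
Joint ranges: [-2.6, 2.6], [-0.5, 2.12], [-1.47, 1.34], [0.16, 2.42], [-1.27, 4.41], [0.06, 2.06], [-2.6, 2.6]. Speed limits (rad/s): [2.22, 2.22, 2.79, 2.79, 3.14, 3.14, 3.14].

## Interface

Orientations are given as a rotation vector (axis times angle).
In Python, from workcell import bot gives the robot as it stands.
- The arm moves only by the tool apply_moves, never from a script. Its argument "steps" is a list of rows, each a list of 7 numbers: the turn, a rotation vector about the tool's x, y, z in rad, then the shift along the tool's x, y, z in m, then the gripper's target within -1 to 1 (shut at 1, half-way at 0, fully open at -1). In form: [[rx, ry, rz, tx, ty, tz, grip], ...]. A call has 1 to 20 rows; each row shifts and turns the commanded pose from where the row before left it, along the tool's axes as they then stand; what a row does not reach is not made up. A row lasts 1/8 s, in which the tool goes at most 62.5 mm and 10.7 degrees, less where a joint would pass 70% of its speed; a pose out of reach is approached as far as the arm can. A call with a gripper value outside its range is refused whole. The fingers move at their own pace and stop on an object; "grip_force" is the grip in N (left out, the last holds). Time passes only in rows, so rows that do not move let the fingers close. It gives the time, the measured TCP pose, the force, the opening and the grip force at its end, in the units of the state.
- bot.observe(): the state, without advancing time (a new reading comes with each control period).
- bot.capture(name): name is "side" or "top" or "wrist"; returns the picture (420x560x3 uint8, blue, green, red); there is no depth.
- bot.camera_params(name): a dict with "mtx" (3x3 intrinsics, pixels), "xyz" and "orientation" of the camera in the world; the wrist camera has in their place "mount" (4x4, takes a point from camera to tool coordinates, whose origin is the TCP and whose axes are the flange's). Camera axes: x right, y down, z forward; pixel columns grow to the right and rows downward; lengths in mm; the calibration is good to about 2 mm. A picture is of the moment at which its call begins: read the wrist's pose just before it. camera_params takes no time and is no camera call.
- bot.job_done(): hands the job in; it is judged then, once.
The state is a dict: "time_s": time; "qpos": joint angles; "qd": joint speeds; "effort": joint torques, N m; "position": TCP position; "ee_rot": TCP orientation; "ft_force": force on the tool from outside, world axes, zero at the start; "torque": the same for the moment, N m; "finger_gap": finger opening in mm; "finger_force": force on a finger pad.
Only numpy, scipy, OpenCV 4.12 (cv2) and the standard library are available. Lean on these libraries where they do the work, as an engineer would, in place of code of your own. Each camera call takes 0.05 s, during which the arm holds its last target. There are 200 camera calls.

## Task

Change the bench's compressed-air manifold over to the pressure gauge: first shut the valve on the branch that ends in the bare ribbed hose tail, then open the valve on the branch that carries the round dial gauge, each fully round to its stop. Leave the valve on the capped branch as it is.

Things in the scene. Friction and masses are not known exactly. Their poses are not given: they have to be found in the camera images.
- tail_valve (a joint): lever angle of the hose-tail valve, rad: 0 = open, lever along its pipe, pointing from the stem away from the end fitting; 1.571 = shut, lever square across. Grows counter-clockwise from above; hard stop at each end. Turning takes about 0.25 N m (3 to 4 N at the grip); it stays where left. Starts open or nearly so (0 to 0.3).
- tail_grip (a point): centre of the black lever grip of the valve on the branch that ends in a bare ribbed brass hose tail (21 mm thick, 62 mm long). 75 mm from the vertical stem axis, 105 mm above the bench; x axis along the lever away from the stem, z up. Grip 75 x 18 x 14 mm high. The three branches lie side by side, 160 mm apart in any order, from a header pipe towards the robot.
- gauge_valve (a joint): lever angle of the gauge valve, rad: 0 = open, lever along its pipe, pointing from the stem away from the end fitting; 1.571 = shut, lever square across. Grows counter-clockwise from above; hard stop at each end. Turning takes about 0.25 N m (3 to 4 N at the grip); it stays where left. Starts shut or nearly so (1.27 to 1.57).
- gauge_grip (a point): centre of the black lever grip of the valve on the branch that ends in a round pressure gauge (64 mm across, white dial facing up, top 104 mm high). 75 mm from the vertical stem axis, 105 mm above the bench; x axis along the lever away from the stem, z up. Grip 75 x 18 x 14 mm high. Beneath any lever's sweep nothing is higher than 78 mm: fingers fit down to 85 mm beside a grip.
- cap_grip (a point): centre of the black lever grip of the valve on the branch that ends in a short hexagonal brass blanking cap. 75 mm from the vertical stem axis, 105 mm above the bench; x axis along the lever away from the stem, z up. Grip 75 x 18 x 14 mm high. It starts shut or nearly so and must stay as it is.

How it is judged (in metres and radians):
On the way, in this order (a step that is already met when the one before it is completed fails the run):
1. the hose-tail valve is shut while the gauge valve is still shut (value of joint tail_valve above 1.36 rad and value of joint gauge_valve above 1 rad), for 0.2 s.
2. the gauge valve is open (value of joint gauge_valve below 0.21 rad), for 0.2 s.
At the end, for the whole second after the job is handed in: The hose-tail valve is shut (lever within 12 degrees of its across-the-pipe stop), the gauge valve is open (lever within 12 degrees of its along-the-pipe stop), both at rest, and the capped branch's lever grip is within 20 mm of where it was (value of joint tail_valve above 1.36 rad and value of joint gauge_valve below 0.21 rad and distance of cap_grip from where it was at the start of the episode below 0.02 m and velocity of joint tail_valve between -0.05 and 0.05 rad/s and velocity of joint gauge_valve between -0.05 and 0.05 rad/s); the robot touches nothing.
It fails at once if the lever on the capped branch is turned (its grip moved more than 20 mm) (distance of cap_grip from where it was at the start of the episode above 0.02 m).
It also fails if it takes over 48 s, if anything falls off the work surface, if the arm or the gripper's body presses on something with over 40 N, if the wrist force passes 120 N, or if a joint passes its speed limit or range.

## Working session

There is one attempt and no reset: what is moved stays moved. The work goes in short steps, Python scripts to look and compute and a tool call to move; the robot and the scene stay as the last step left them, time stands still between calls to the robot, and variables do not carry over. Pictures are saved under pics/ and viewed, at most 10 in all, crops included, and the job is handed in when it is done.

Besides the shell and the picture viewer there is one more tool, called after ">>>" by a JSON object that holds its "api" and its "payload", one argument or row to a line. apply_moves: Moves the arm, as the interface text tells. Its arguments: {"type":"object","properties":{"steps":{"type":"array","items":{"type":"array","items":{"type":"number"}}},"grip_force":{"type":"number"}},"required":["steps"]}

```bash
mkdir -p pics; python3 - <<'E'
from workcell import bot
import cv2,numpy as np
s=bot.observe();print(s)
for n in("top","side"):
    p=bot.camera_params(n);print(n,p)
    cv2.imwrite(f"pics/{n}0.png",bot.capture(n))
print(bot.camera_params("wrist"))
E
```

```text
{'time_s': 0.0, 'qpos': array([ 1.24142372,  0.33284112, -0.06471794,  1.46093856,  0.02159002,
        1.34990735, -0.08849679]), 'qd': array([-5.54013809e-04, -7.28253194e-05,  1.64279520e-03,  6.22462138e-04,
        4.48694087e-04, -3.86912388e-04,  9.73423372e-04]), 'effort': array([ 3.31983447e-04, -6.23247170e+01,  2.49431364e-02, -3.89899564e+01,
       -6.12637843e-02,  3.96324706e-02,  1.83452453e-04]), 'position': array([ 188.62975361, -595.44715081,  221.77450915]), 'ee_rot': array([-3.10334096e+00, -4.79840375e-01,  4.13757373e-04]), 'ft_force': array([-0.20219405, -0.19220052, -0.12596739]), 'torque': array([-0.05097644, -0.00768973,  0.01532737]), 'finger_force': 0.0, 'finger_gap': 87.03329155377749}
top {'mtx': array([[382.80757625,   0.        , 277.98346886],
       [  0.        , 382.80757625, 215.44621262],
       [  0.        ,   0.        ,   1.        ]]), 'xyz': array([457.23512122,  36.42785312, 798.4459083 ]), 'orientation': array([-1.88996089,  2.32544151, -0.2393607 ])}
side {'mtx': array([[446.66627399,   0.        , 281.76907145],
       [  0.        , 446.66627399, 212.57563214],
       [  0.        ,   0.        ,   1.        ]]), 'xyz': array([235.67567625, 512.05884944, 636.68215914]), 'orientation': array([-0.74956119,  2.52548182, -1.17155468])}
{'mtx': array([[370.72192782,   0.        , 280.10789024],
       [  0.        , 370.72192782, 210.00901244],
       [  0.        ,   0.        ,   1.        ]]), 'mount': array([[ 1.55994114e-04, -9.65827750e-01, -2.59184749e-01,
         7.17985690e+01],
       [ 9.99999977e-01,  1.12646099e-04,  1.82099379e-04,
        -7.00931461e-01],
       [-1.46680483e-04, -2.59184771e-01,  9.65827745e-01,
        -1.62301146e+02],
       [ 0.00000000e+00,  0.00000000e+00,  0.00000000e+00,
         1.00000000e+00]])}
```

View pics/top0.png

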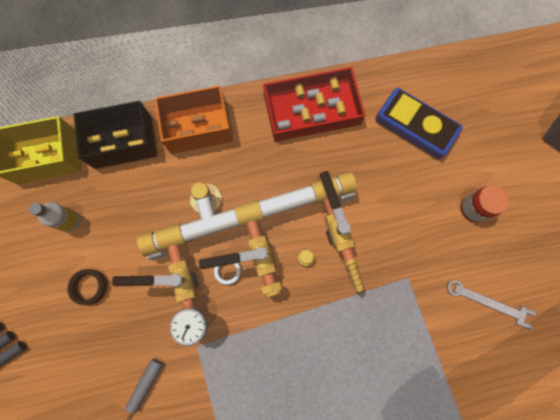

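View pics/side0.png

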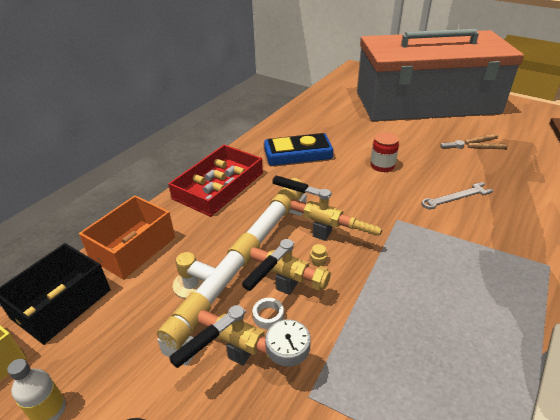

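The top view shows the gauge dial at (188,327) with its grip at about (147,281) and stem at about (181,281). The capped branch is in the middle, grip (220,261), stem (264,255). The hose tail is on the right at (355,275), with its grip at about (331,190) and stem at about (345,228). The side view shows the same order.

```bash
cat > h.py <<'E'
import numpy as np,cv2
from scipy.spatial.transform import Rotation as R
from workcell import bot
def ray(p,uv,z):
    d=R.from_rotvec(p["orientation"]).as_matrix()@np.linalg.solve(p["mtx"],[*uv,1.])
    return p["xyz"]+d*(z-p["xyz"][2])/d[2]
def blobs(img,boxes):
    m=(img.max(2)<50).astype(np.uint8)
    out={}
    for k,(x0,y0,x1,y1) in boxes.items():
        n,l,st,c=cv2.connectedComponentsWithStats(m[y0:y1,x0:x1])
        i=1+np.argmax(st[1:,4]); ys,xs=np.where(l==i)
        out[k]=(cv2.minAreaRect(np.c_[xs+x0,ys+y0].astype(np.float32)),c[i]+[x0,y0],st[i,4])
    return out
E
python3 - <<'E'
from h import *
p=bot.camera_params("top");img=cv2.imread("pics/top0.png")
b=blobs(img,dict(tail=(312,165,348,215),cap=(190,245,245,280),gauge=(108,268,168,295)))
for k,(r,c,a) in b.items():
    q=cv2.boxPoints(r);P=np.array([ray(p,x,108)[:2] for x in q])
    e=[np.linalg.norm(P[0]-P[1]),np.linalg.norm(P[1]-P[2])]
    ax=(P[1]-P[0]) if e[0]>e[1] else P[2]-P[1]
    print(k,r,a,"ctr",P.mean(0).round(1),ray(p,c,108).round(1),"size",np.round(e),"ax deg",np.degrees(np.arctan2(ax[1],ax[0])).round(1))
for k,uv,z in [("dial",(188,327),104),("tailstem",(345,228),105),("capstem",(264,255),105),("gstem",(181,281),105),("tailend",(361,289),60),("hdrL",(160,243),60),("hdrR",(343,186),60)]: print(k,ray(p,uv,z).round(1))
E
```

```text
Traceback (most recent call last):
  File "h.py", line 12, in blobs
    i=1+np.argmax(st[1:,4]); ys,xs=np.where(l==i)
        ~~~~~~~~~^^^^^^^^^^
ValueError: attempt to get argmax of an empty sequence
```

```bash
cat > m.py <<'E'
from h import *
p=bot.camera_params("top");img=cv2.imread("pics/top0.png")
print(img.shape,img[190,331],img[281,140],img[261,215])
b=blobs(img,dict(tail=(312,165,348,215),cap=(190,245,245,280),gauge=(108,268,168,295)))
for k,(r,c,a) in b.items():
    q=cv2.boxPoints(r);P=np.array([ray(p,x,108)[:2] for x in q])
    e=[np.linalg.norm(P[0]-P[1]),np.linalg.norm(P[1]-P[2])]
    ax=(P[1]-P[0]) if e[0]>e[1] else P[2]-P[1]
    print(k,r,a,"ctr",P.mean(0).round(1),ray(p,c,108).round(1),"size",np.round(e),"ax deg",np.degrees(np.arctan2(ax[1],ax[0])).round(1))
for k,uv,z in [("dial",(188,327),104),("tailstem",(345,228),105),("capstem",(264,255),105),("gstem",(181,281),105),("tailend",(361,289),60),("hdrL",(160,243),60),("hdrR",(343,186),60)]: print(k,ray(p,uv,z).round(1))
E
sed -i 's/img.max(2)<50/img.max(2)<75/' h.py; python3 m.py
```

```text
(420, 560, 3) [42 49 62] [38 47 60] [52 55 67]
tail ((329.82757568359375, 189.56898498535156), (36.58198165893555, 8.541985511779785), 68.19859313964844) 286 ctr [630.2 -95.1] [629.1 -95.2 108. ] size [16. 70.] ax deg -172.2
cap ((219.34616088867188, 260.73077392578125), (9.021342277526855, 38.83099365234375), 78.69007110595703) 323 ctr [541.4 130. ] [541.7 130.1 108. ] size [70. 16.] ax deg -90.4
gauge ((132.5, 280.0), (8.0, 39.0), 90.0) 316 ctr [539.3 287.7] [538.3 287.2 108. ] size [70. 14.] ax deg -101.8
dial [439.2 204.3 104. ]
tailstem [ 553.6 -106.   105. ]
capstem [535.4  49.4 105. ]
gstem [520.1 204.  105. ]
tailend [ 439.8 -116.8   60. ]
hdrL [604.7 243.8  60. ]
hdrR [ 643.7 -131.8   60. ]
```

```bash
cat > plan.py <<'E'
from h import *
def plan(start,wps,grip):
    """start (x,y,yaw,z) mm/rad; wps [(x,y,yaw,z,rows)] -> rounded tool-frame rows (tool down: y=(s,-c))"""
    c=np.array(start,float);rows=[]
    for *w,n in wps:
        a=c.copy()
        for i in range(1,n+1):
            t=a+(np.array(w)-a)*i/n;d=t-c
            rz=round(-d[2],2);yaw=c[2]-rz          # shift expressed in axes before the turn
            cs,sn=np.cos(c[2]),np.sin(c[2])
            tx=round((cs*d[0]+sn*d[1])/1e3,3);ty=round((sn*d[0]-cs*d[1])/1e3,3);tz=round(-d[3]/1e3,3)
            rows.append([0,0,rz,tx,ty,tz,grip])
            c+= [1e3*(cs*tx+sn*ty),1e3*(sn*tx-cs*ty),-rz,-1e3*tz]
    print(str(rows).replace(" ",""));print("end",c.round(2))
def now():
    s=bot.observe();M=R.from_rotvec(s["ee_rot"]).as_matrix()
    x,y,z=s["position"];st=(x,y,np.arctan2(M[1,0],M[0,0]),z)
    print(round(s["time_s"],2),np.round(st,2),"zaxis",M[:,2].round(3),"F",s["ft_force"].round(1),"q",s["qpos"].round(2));return st
E
python3 - <<'E'
from plan import *
plan(now(),[(646,-138,np.radians(8),215,16)],1)
E
```

```text
0.1 [ 1.8864e+02 -5.9551e+02  3.1000e-01  2.2187e+02] zaxis [-0.     0.001 -1.   ] F [-0.1 -0.2  0.9] q [ 1.24  0.33 -0.06  1.46  0.02  1.35 -0.09]
[[0,0,np.float64(0.01),np.float64(0.036),np.float64(-0.019),np.float64(0.0),1],[0,0,np.float64(0.01),np.float64(0.036),np.float64(-0.019),np.float64(0.001),1],[0,0,np.float64(0.01),np.float64(0.035),np.float64(-0.019),np.float64(0.0),1],[0,0,np.float64(0.01),np.float64(0.035),np.float64(-0.02),np.float64(0.001),1],[0,0,np.float64(0.01),np.float64(0.036),np.float64(-0.02),np.float64(0.0),1],[0,0,np.float64(0.01),np.float64(0.034),np.float64(-0.02),np.float64(0.001),1],[0,0,np.float64(0.01),np.float64(0.035),np.float64(-0.021),np.float64(0.0),1],[0,0,np.float64(0.01),np.float64(0.035),np.float64(-0.021),np.float64(0.0),1],[0,0,np.float64(0.01),np.float64(0.034),np.float64(-0.021),np.float64(0.001),1],[0,0,np.float64(0.01),np.float64(0.034),np.float64(-0.022),np.float64(0.0),1],[0,0,np.float64(0.01),np.float64(0.034),np.float64(-0.022),np.float64(0.001),1],[0,0,np.float64(0.02),np.float64(0.033),np.float64(-0.023),np.float64(0.0),1],[0,0,np.float64(0.01),np.float64(0.034),np.float64(-0.023),np.float64(0.001),1],[0,0,np.float64(0.01),np.float64(0.033),np.float64(-0.023),np.float64(0.0),1],[0,0,np.float64(0.01),np.float64(0.032),np.float64(-0.024),np.float64(0.0),1],[0,0,np.float64(0.01),np.float64(0.033),np.float64(-0.024),np.float64(0.001),1]]
end [ 6.4630e+02 -1.3811e+02  1.4000e-01  2.1487e+02]
```

>>> {"api": "apply_moves", "payload": {
  "steps": [
    [0, 0, 0.01, 0.036, -0.019, 0, 1],
    [0, 0, 0.01, 0.036, -0.019, 0, 1],
    [0, 0, 0.01, 0.035, -0.019, 0, 1],
    [0, 0, 0.01, 0.035, -0.02, 0, 1],
    [0, 0, 0.01, 0.036, -0.02, 0, 1],
    [0, 0, 0.01, 0.034, -0.02, 0, 1],
    [0, 0, 0.01, 0.035, -0.021, 0, 1],
    [0, 0, 0.01, 0.035, -0.021, 0, 1],
    [0, 0, 0.01, 0.034, -0.021, 0, 1],
    [0, 0, 0.01, 0.034, -0.022, 0, 1],
    [0, 0, 0.01, 0.034, -0.022, 0, 1],
    [0, 0, 0.02, 0.033, -0.023, 0, 1],
    [0, 0, 0.01, 0.034, -0.023, 0, 1],
    [0, 0, 0.01, 0.033, -0.023, 0, 1],
    [0, 0, 0.01, 0.032, -0.024, 0, 1],
    [0, 0, 0.01, 0.033, -0.024, 0, 1],
    [0, 0, 0, 0, 0, 0, 1]
  ]
}}

```text
time_s: 2.22
position: [647.7, -134.4, 221.5]
ee_rot: [-3.131, -0.222, 0.001]
ft_force: [0.7, 0.4, 0.9]
finger_gap: 0.6
finger_force: 0.0
```

```bash
sed -i 's/rows.append(\(.*\))$/rows.append([float(v) for v in \1])/' plan.py; python3 - <<'E'
from plan import *
st=now();cv2.imwrite("pics/w1.png",bot.capture("wrist"))
img=cv2.imread("pics/w1.png");p=bot.camera_params("wrist")
T=np.eye(4);s=bot.observe();T[:3,:3]=R.from_rotvec(s["ee_rot"]).as_matrix();T[:3,3]=s["position"];C=T@p["mount"]
for w in [(555.9,-105.3,112),(630.2,-95.1,112),(593,-100,112),(667,-90,112)]:
    c=np.linalg.inv(C)@[*w,1];u=p["mtx"]@c[:3];print(w,(u[:2]/u[2]).round())
F=np.array([555.9,-105.3])
def pt(phi,r,off): return F+r*np.array([np.cos(phi),np.sin(phi)])+off*np.array([np.sin(phi),-np.cos(phi)])
f0=np.radians(8)
plan(st,[(*pt(f0,85,45),f0,89,5)],1)
E
```

```text
2.23 [ 6.4767e+02 -1.3436e+02  1.4000e-01  2.2148e+02] zaxis [-0.001  0.002 -1.   ] F [0.7 0.4 0.9] q [ 0.43  0.45 -0.41  1.34  0.17  1.4  -1.4 ]
(555.9, -105.3, 112) [228. 309.]
(630.2, -95.1, 112) [224. 222.]
(593, -100, 112) [226. 267.]
(667, -90, 112) [223. 173.]
[[0.0,0.0,0.0,-0.0,0.001,0.026,1.0],[0.0,0.0,0.0,-0.001,0.0,0.027,1.0],[0.0,0.0,0.0,-0.0,0.001,0.026,1.0],[0.0,0.0,0.0,-0.0,0.001,0.027,1.0],[0.0,0.0,0.0,-0.001,0.0,0.026,1.0]]
end [ 6.4611e+02 -1.3761e+02  1.4000e-01  8.9480e+01]
```

View pics/w1.png

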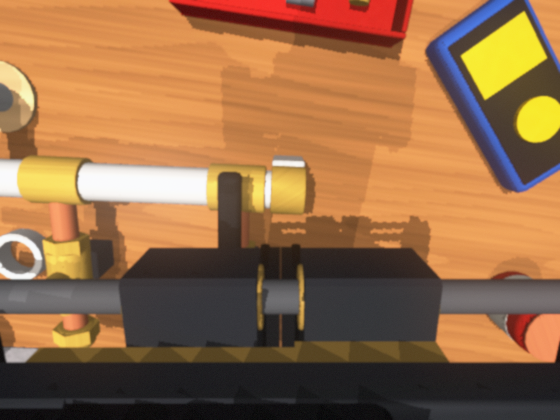

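The wrist view shows the tail lever's tip at (230,173), against (223,173) predicted, so the estimate holds to about 4 mm. The closed fingers are to its right, at about x=280. Next I descend and sweep.

>>> {"api": "apply_moves", "payload": {
  "steps": [
    [0, 0, 0, 0, 0.001, 0.026, 1],
    [0, 0, 0, -0.001, 0, 0.027, 1],
    [0, 0, 0, 0, 0.001, 0.026, 1],
    [0, 0, 0, 0, 0.001, 0.027, 1],
    [0, 0, 0, -0.001, 0, 0.026, 1],
    [0, 0, 0, 0, 0, 0, 1]
  ]
}}

```text
time_s: 3.02
position: [642.7, -143.1, 88.5]
ee_rot: [-3.134, -0.212, 0.007]
ft_force: [-0.2, -0.1, 0.6]
finger_gap: 0.6
finger_force: 0.0
```

```bash
python3 - <<'E'
from plan import *
st=now()
F=np.array([555.9,-105.3])
def pt(phi,r,off): return F+r*np.array([np.cos(phi),np.sin(phi)])+off*np.array([np.sin(phi),-np.cos(phi)])
w=[]
for k,d in enumerate(np.linspace(8,96,16)):
    f=np.radians(d);w.append((*pt(f,85,24),f,89,3 if k==0 else 1))
plan(st,w,1)
E
```

```text
3.02 [ 6.4273e+02 -1.4307e+02  1.4000e-01  8.8510e+01] zaxis [-0.004 -0.    -1.   ] F [-0.2 -0.1  0.6] q [ 0.43  0.54 -0.39  1.49  0.21  1.16 -1.43]
[[0.0,0.0,-0.0,0.001,-0.009,-0.0,1.0],[0.0,0.0,-0.0,0.002,-0.008,-0.0,1.0],[0.0,0.0,-0.0,0.001,-0.009,-0.0,1.0],[0.0,0.0,-0.11,0.002,-0.008,-0.0,1.0],[0.0,0.0,-0.1,0.002,-0.009,-0.0,1.0],[0.0,0.0,-0.1,0.002,-0.009,-0.0,1.0],[0.0,0.0,-0.1,0.002,-0.009,-0.0,1.0],[0.0,0.0,-0.11,0.002,-0.009,-0.0,1.0],[0.0,0.0,-0.1,0.002,-0.008,-0.0,1.0],[0.0,0.0,-0.1,0.002,-0.009,-0.0,1.0],[0.0,0.0,-0.1,0.002,-0.009,-0.0,1.0],[0.0,0.0,-0.11,0.002,-0.009,-0.0,1.0],[0.0,0.0,-0.1,0.002,-0.008,-0.0,1.0],[0.0,0.0,-0.1,0.002,-0.009,-0.0,1.0],[0.0,0.0,-0.1,0.002,-0.009,-0.0,1.0],[0.0,0.0,-0.11,0.002,-0.009,-0.0,1.0],[0.0,0.0,-0.1,0.002,-0.009,-0.0,1.0],[0.0,0.0,-0.1,0.002,-0.008,-0.0,1.0]]
end [571.31 -18.52   1.68  88.51]
```

>>> {"api": "apply_moves", "payload": {
  "steps": [
    [0, 0, 0, 0.001, -0.009, 0, 1],
    [0, 0, 0, 0.002, -0.008, 0, 1],
    [0, 0, 0, 0.001, -0.009, 0, 1],
    [0, 0, -0.11, 0.002, -0.008, 0, 1],
    [0, 0, -0.1, 0.002, -0.009, 0, 1],
    [0, 0, -0.1, 0.002, -0.009, 0, 1],
    [0, 0, -0.1, 0.002, -0.009, 0, 1],
    [0, 0, -0.11, 0.002, -0.009, 0, 1],
    [0, 0, -0.1, 0.002, -0.008, 0, 1],
    [0, 0, -0.1, 0.002, -0.009, 0, 1]
  ]
}}

```text
time_s: 4.28
position: [632.6, -55.4, 91.5]
ee_rot: [2.854, 1.309, 0.003]
ft_force: [2.2, -2.9, -0.3]
finger_gap: 0.4
finger_force: 1.5
```

```bash
python3 - <<'E'
from plan import *
st=now()
F=np.array([555.9,-105.3])
def pt(phi,r,off): return F+r*np.array([np.cos(phi),np.sin(phi)])+off*np.array([np.sin(phi),-np.cos(phi)])
print(pt(st[2],85,24))
w=[]
for k,d in enumerate(np.linspace(np.degrees(st[2])+5.5,97,9)):
    f=np.radians(d);w.append((*pt(f,85,23),f,89,1))
plan(st,w,1)
cv2.imwrite("pics/top1.png",bot.capture("top"))
E
```

```text
4.28 [632.57 -55.42   0.86  91.49] zaxis [ 0.003 -0.001 -1.   ] F [ 2.2 -2.9 -0.3] q [ 0.43  0.51 -0.55  1.56  0.29  1.15 -0.89]
[629.54778759 -56.54547833]
[[0.0,0.0,-0.1,-0.001,-0.011,0.002,1.0],[0.0,0.0,-0.09,0.002,-0.008,0.0,1.0],[0.0,0.0,-0.09,0.002,-0.008,0.0,1.0],[0.0,0.0,-0.09,0.001,-0.008,0.0,1.0],[0.0,0.0,-0.09,0.002,-0.008,0.0,1.0],[0.0,0.0,-0.1,0.002,-0.007,0.0,1.0],[0.0,0.0,-0.09,0.001,-0.008,0.0,1.0],[0.0,0.0,-0.09,0.002,-0.008,0.0,1.0],[0.0,0.0,-0.09,0.002,-0.008,0.0,1.0]]
end [568.55 -18.14   1.69  89.49]
```

View pics/top1.png

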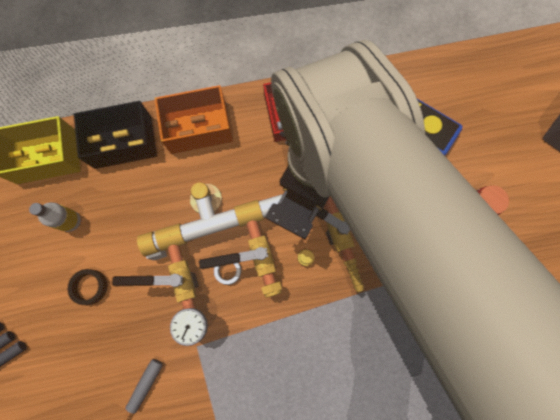

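The lever is turning: its metal arm at (335,222) now points up and to the left under the gripper, and the push is about 3.6 N. I'll continue to the stop.

>>> {"api": "apply_moves", "payload": {
  "steps": [
    [0, 0, -0.1, -0.001, -0.011, 0.002, 1],
    [0, 0, -0.09, 0.002, -0.008, 0, 1],
    [0, 0, -0.09, 0.002, -0.008, 0, 1],
    [0, 0, -0.09, 0.001, -0.008, 0, 1],
    [0, 0, -0.09, 0.002, -0.008, 0, 1],
    [0, 0, -0.1, 0.002, -0.007, 0, 1],
    [0, 0, -0.09, 0.001, -0.008, 0, 1],
    [0, 0, -0.09, 0.002, -0.008, 0, 1]
  ]
}}

```text
time_s: 5.32
position: [576.8, -19.2, 89.6]
ee_rot: [2.189, 2.251, 0.003]
ft_force: [3.0, 0.2, 1.4]
finger_gap: 0.2
finger_force: 1.7
```

```bash
python3 - <<'E'
from plan import *
now()
E
```

```text
5.33 [576.81 -19.23   1.6   89.58] zaxis [ 0.003  0.    -1.   ] F [3.  0.2 1.4] q [ 0.55  0.43 -0.73  1.72  0.32  1.11 -0.25]
```

>>> {"api": "apply_moves", "payload": {
  "steps": [
    [0, 0, -0.07, 0.001, -0.007, 0, 1],
    [0, 0, 0, 0, -0.003, 0, 1],
    [0, 0, 0, 0, 0, 0, 1]
  ]
}}

```text
time_s: 5.7
position: [566.3, -18.9, 89.1]
ee_rot: [2.114, 2.323, 0.002]
ft_force: [2.7, 1.9, 1.6]
finger_gap: 0.2
finger_force: 1.8
```

>>> {"api": "apply_moves", "payload": {
  "steps": [
    [0, 0, 0, 0, -0.003, 0, 1],
    [0, 0, 0, 0, -0.003, 0, 1],
    [0, 0, 0, 0, 0, 0, 1]
  ]
}}

```text
time_s: 6.08
position: [565.6, -18.9, 90.0]
ee_rot: [2.108, 2.319, 0.017]
ft_force: [29.2, 5.1, -13.5]
finger_gap: 0.2
finger_force: 12.7
```

The force rose to 29 N, so the lever is at its stop. I'll back off, rise and go to the gauge side.

```bash
python3 - <<'E'
from plan import *
st=now()
f=np.radians(78)
plan(st,[(600,-16,st[2],90,2),(600,-16,st[2],200,4),(492,308,f,200,11)],1)
E
```

```text
6.08 [565.6  -18.91   1.67  90.  ] zaxis [ 0.013  0.003 -1.   ] F [ 29.2   5.1 -13.5] q [ 0.57  0.41 -0.75  1.75  0.31  1.09 -0.18]
[[0.0,0.0,-0.0,-0.0,0.017,-0.0,1.0],[0.0,0.0,-0.0,-0.0,0.018,-0.0,1.0],[0.0,0.0,-0.0,-0.0,-0.0,-0.028,1.0],[0.0,0.0,-0.0,-0.0,-0.0,-0.027,1.0],[0.0,0.0,-0.0,-0.0,-0.0,-0.028,1.0],[0.0,0.0,-0.0,-0.0,-0.0,-0.027,1.0],[0.0,0.0,0.03,0.03,-0.007,-0.0,1.0],[0.0,0.0,0.03,0.03,-0.008,-0.0,1.0],[0.0,0.0,0.02,0.03,-0.009,-0.0,1.0],[0.0,0.0,0.03,0.03,-0.009,-0.0,1.0],[0.0,0.0,0.03,0.029,-0.01,-0.0,1.0],[0.0,0.0,0.03,0.029,-0.012,-0.0,1.0],[0.0,0.0,0.02,0.028,-0.012,-0.0,1.0],[0.0,0.0,0.03,0.029,-0.012,-0.0,1.0],[0.0,0.0,0.03,0.028,-0.014,-0.0,1.0],[0.0,0.0,0.03,0.027,-0.014,-0.0,1.0],[0.0,0.0,0.02,0.027,-0.015,-0.0,1.0]]
end [492.08 307.71   1.37 200.  ]
```

>>> {"api": "apply_moves", "payload": {
  "steps": [
    [0, 0, 0, 0, 0.018, 0, 1],
    [0, 0, 0, 0, 0.022, 0, 1],
    [0, 0, 0, 0, 0, -0.028, 1],
    [0, 0, 0, 0, 0, -0.027, 1],
    [0, 0, 0, 0, 0, -0.028, 1],
    [0, 0, 0, 0, 0, -0.027, 1],
    [0, 0, 0.03, 0.03, -0.007, 0, 1],
    [0, 0, 0.03, 0.03, -0.008, 0, 1],
    [0, 0, 0.02, 0.03, -0.009, 0, 1],
    [0, 0, 0.03, 0.03, -0.009, 0, 1],
    [0, 0, 0.03, 0.029, -0.01, 0, 1],
    [0, 0, 0.03, 0.029, -0.012, 0, 1],
    [0, 0, 0.02, 0.028, -0.012, 0, 1],
    [0, 0, 0.03, 0.029, -0.012, 0, 1],
    [0, 0, 0.03, 0.028, -0.014, 0, 1],
    [0, 0, 0.03, 0.027, -0.014, 0, 1],
    [0, 0, 0.02, 0.027, -0.015, 0, 1],
    [0, 0, 0, 0, 0, 0, 1]
  ]
}}

```text
time_s: 8.32
position: [489.2, 308.9, 198.2]
ee_rot: [-2.433, -1.986, 0.002]
ft_force: [1.0, -0.9, -0.4]
finger_gap: 0.3
finger_force: 0.0
```

```bash
python3 - <<'E'
from plan import *
st=now();cv2.imwrite("pics/top2.png",bot.capture("top"))
f=np.radians(78)
plan(st,[(492,308,f,89,5)],1)
E
```

```text
8.32 [489.24 308.94   1.37 198.15] zaxis [-0.001 -0.    -1.   ] F [ 1.  -0.9 -0.4] q [ 0.05  0.36 -0.86  1.59  0.28  1.32 -1.05]
[[0.0,0.0,0.0,-0.0,0.001,0.022,1.0],[0.0,0.0,0.0,-0.0,0.0,0.022,1.0],[0.0,0.0,0.0,-0.0,0.001,0.021,1.0],[0.0,0.0,0.01,-0.0,0.0,0.022,1.0],[0.0,0.0,-0.0,-0.0,0.001,0.022,1.0]]
end [492.18 308.33   1.36  89.15]
```

View pics/top2.png

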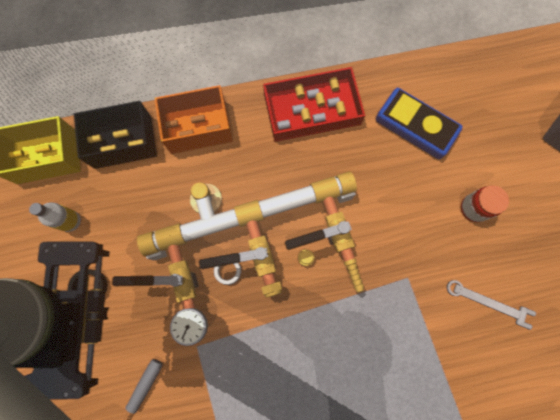

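The tail lever now lies square across, grip at about (305,241), stem (345,228). The gauge and cap levers haven't moved. I'll descend on the robot side of the gauge lever.

>>> {"api": "apply_moves", "payload": {
  "steps": [
    [0, 0, 0, 0, 0.001, 0.022, 1],
    [0, 0, 0, 0, 0, 0.022, 1],
    [0, 0, 0, 0, 0.001, 0.021, 1],
    [0, 0, 0, 0, 0, 0.022, 1],
    [0, 0, 0, 0, 0.001, 0.022, 1],
    [0, 0, 0, 0, 0, 0, 1]
  ]
}}

```text
time_s: 9.12
position: [493.3, 305.2, 87.6]
ee_rot: [-2.436, -1.983, 0.005]
ft_force: [-0.6, -0.2, 0.7]
finger_gap: 0.7
finger_force: 0.0
```

```bash
cat > g.py <<'E'
from plan import *
import sys
st=now();a,b,n,n0,off=map(float,sys.argv[1:])
F=np.array([523.5,214.5])
w=[]
for k,d in enumerate(np.linspace(a,b,int(n))):
    f=np.radians(d);p=F+85*np.array([np.cos(f),np.sin(f)])+off*np.array([-np.sin(f),np.cos(f)])
    w.append((*p,np.radians(78-0.65*(78-d)),89,int(n0) if k==0 else 1))
plan(st,w,1)
E
python3 g.py 78 8 15 3 21
```

```text
9.12 [493.26 305.23   1.37  87.62] zaxis [-0.003 -0.002 -1.   ] F [-0.6 -0.2  0.7] q [ 0.02  0.48 -0.81  1.7   0.37  1.13 -1.11]
[[0.0,0.0,0.0,0.001,0.009,-0.0,1.0],[0.0,0.0,0.0,0.001,0.009,-0.001,1.0],[0.0,0.0,0.0,0.0,0.009,-0.0,1.0],[0.0,0.0,0.06,0.002,0.008,-0.0,1.0],[0.0,0.0,0.06,0.001,0.007,-0.0,1.0],[0.0,0.0,0.05,0.001,0.008,-0.0,1.0],[0.0,0.0,0.06,0.001,0.008,-0.0,1.0],[0.0,0.0,0.06,0.001,0.007,-0.0,1.0],[0.0,0.0,0.06,-0.0,0.008,-0.0,1.0],[0.0,0.0,0.05,0.0,0.008,-0.0,1.0],[0.0,0.0,0.06,-0.0,0.007,-0.0,1.0],[0.0,0.0,0.06,-0.0,0.008,-0.0,1.0],[0.0,0.0,0.05,-0.001,0.007,-0.0,1.0],[0.0,0.0,0.06,-0.001,0.008,-0.0,1.0],[0.0,0.0,0.06,-0.001,0.008,-0.0,1.0],[0.0,0.0,0.05,-0.001,0.007,-0.0,1.0],[0.0,0.0,0.06,-0.002,0.008,-0.0,1.0]]
end [6.0464e+02 2.4657e+02 5.7000e-01 8.8620e+01]
```

>>> {"api": "apply_moves", "payload": {
  "steps": [
    [0, 0, 0, 0.001, 0.009, 0, 1],
    [0, 0, 0, 0.001, 0.009, -0.001, 1],
    [0, 0, 0, 0, 0.009, 0, 1],
    [0, 0, 0.06, 0.002, 0.008, 0, 1],
    [0, 0, 0.06, 0.001, 0.007, 0, 1],
    [0, 0, 0.05, 0.001, 0.008, 0, 1],
    [0, 0, 0.06, 0.001, 0.008, 0, 1],
    [0, 0, 0.06, 0.001, 0.007, 0, 1],
    [0, 0, 0.06, 0, 0.008, 0, 1],
    [0, 0, 0.05, 0, 0.008, 0, 1]
  ]
}}

```text
time_s: 10.38
position: [572.1, 288.9, 90.4]
ee_rot: [-2.782, -1.458, 0.002]
ft_force: [-5.1, -0.4, 0.8]
finger_gap: 0.4
finger_force: 1.7
```

```bash
python3 g.py 40 7 8 1 20
```

```text
10.38 [572.05 288.89   0.97  90.45] zaxis [-0.001 -0.    -1.   ] F [-5.1 -0.4  0.8] q [-0.03  0.56 -0.69  1.54  0.37  1.18 -1.39]
[[0.0,0.0,0.04,-0.002,0.006,0.001,1.0],[0.0,0.0,0.05,0.0,0.007,0.0,1.0],[0.0,0.0,0.05,-0.0,0.007,0.0,1.0],[0.0,0.0,0.06,-0.001,0.007,0.0,1.0],[0.0,0.0,0.05,-0.001,0.007,0.0,1.0],[0.0,0.0,0.05,-0.001,0.007,0.0,1.0],[0.0,0.0,0.06,-0.001,0.007,0.0,1.0],[0.0,0.0,0.05,-0.002,0.007,0.0,1.0]]
end [6.0511e+02 2.4495e+02 5.6000e-01 8.9450e+01]
```

Contact force is about 5 N, so I continue.

>>> {"api": "apply_moves", "payload": {
  "steps": [
    [0, 0, 0.04, -0.002, 0.006, 0.001, 1],
    [0, 0, 0.05, 0, 0.007, 0, 1],
    [0, 0, 0.05, 0, 0.007, 0, 1],
    [0, 0, 0.06, -0.001, 0.007, 0, 1],
    [0, 0, 0.05, -0.001, 0.007, 0, 1],
    [0, 0, 0.05, -0.001, 0.007, 0, 1],
    [0, 0, 0.06, -0.001, 0.007, 0, 1],
    [0, 0, 0.05, -0.002, 0.007, 0, 1],
    [0, 0, 0, 0, 0, 0, 1]
  ]
}}

```text
time_s: 11.5
position: [605.5, 244.3, 89.4]
ee_rot: [3.021, 0.86, -0.0]
ft_force: [-1.6, 2.1, 0.1]
finger_gap: 0.3
finger_force: 1.1
```

```bash
python3 g.py 5 5 1 3 17
```

```text
11.5 [6.0551e+02 2.4426e+02 5.5000e-01 8.9360e+01] zaxis [-0. -0. -1.] F [-1.6  2.1  0.1] q [-0.02  0.56 -0.59  1.51  0.33  1.17 -1.69]
[[0.0,0.0,0.01,-0.001,0.002,0.0,1.0],[0.0,0.0,0.0,-0.0,0.001,0.0,1.0],[0.0,0.0,0.01,-0.001,0.002,0.0,1.0]]
end [6.0641e+02 2.3895e+02 5.3000e-01 8.9360e+01]
```

>>> {"api": "apply_moves", "payload": {
  "steps": [
    [0, 0, 0, -0.001, 0.003, 0, 1],
    [0, 0, 0, -0.002, 0.002, 0, 1],
    [0, 0, 0, 0, 0, 0, 1]
  ]
}}

```text
time_s: 11.88
position: [605.2, 243.5, 89.8]
ee_rot: [-3.014, -0.867, -0.005]
ft_force: [1.8, 16.6, -3.9]
finger_gap: 0.3
finger_force: 7.8
```

The force is 16.6 N with no further travel, so the gauge lever is at its stop. I'll back off, rise and retreat.

>>> {"api": "apply_moves", "payload": {
  "steps": [
    [0, 0, 0, 0.008, -0.014, 0, 1],
    [0, 0, 0, 0.01, -0.018, 0, 1],
    [0, 0, 0, 0.005, -0.01, 0, 1],
    [0, 0, 0, 0, 0, -0.03, 1],
    [0, 0, 0, 0, 0, -0.04, 1],
    [0, 0, 0, 0, 0, -0.04, 1],
    [0, 0, 0, 0, 0, -0.03, 1],
    [0, 0, 0, 0.01, -0.03, 0, 1],
    [0, 0, 0, 0.01, -0.03, 0, 1],
    [0, 0, 0, 0, 0, 0, 1],
    [0, 0, 0, 0, 0, 0, 1]
  ]
}}

```text
time_s: 13.25
position: [588.4, 347.9, 229.3]
ee_rot: [3.02, 0.863, -0.0]
ft_force: [1.1, -0.6, -0.2]
finger_gap: 0.3
finger_force: 0.0
```

```bash
python3 - <<'E'
from plan import *
now();cv2.imwrite("pics/top3.png",bot.capture("top"))
E
```

```text
13.25 [5.8843e+02 3.4790e+02 5.6000e-01 2.2933e+02] zaxis [ 0.    -0.001 -1.   ] F [ 1.1 -0.6 -0.2] q [-0.19  0.53 -0.63  1.25  0.31  1.46 -1.8 ]
```

View pics/top3.png

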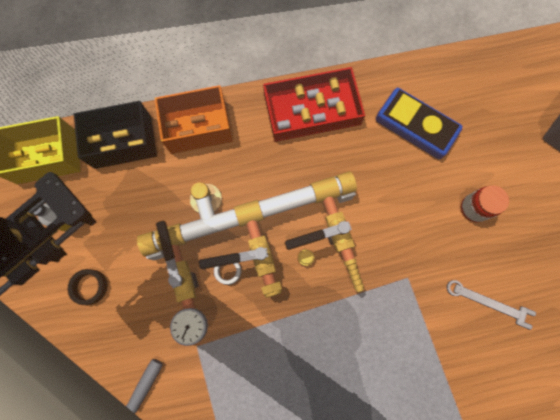

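The gauge lever now lies along its pipe, grip at about (166,243). The tail lever is square across at (305,241), and the cap lever is unchanged at (220,261). I'll check the angles once, then hand in.

```bash
python3 - <<'E'
from h import *
p=bot.camera_params("top");img=cv2.imread("pics/top3.png")
b=blobs(img,dict(tail=(285,228,328,252),cap=(190,245,245,280),gauge=(155,220,180,262)))
ok=True
for k,F,t in [("tail",(555.9,-105.3),95.8),("gauge",(523.5,214.5),5.8),("cap",(541,55),89.6)]:
    c=ray(p,b[k][1],108)[:2]-F;a=np.degrees(np.arctan2(c[1],c[0]))
    print(k,np.linalg.norm(c).round(1),(a-t).round(1));ok&=abs(a-t)<9
print(ok)
if ok: print(bot.job_done())
E
```

```text
tail 77.1 -0.0
gauge 73.0 -0.9
cap 76.8 -0.0
True
the job is handed in; nothing more can be done
None
```

The hose-tail valve is shut and the gauge valve is open, each pushed to its stop and within about 1° of it in the last top picture; the capped branch's lever has not moved, and the job was handed in at about 13 s.

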